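# Set the hold-down stop of a ring gate with a setting block

## Task

Set the green ring gate's hold-down screw to the yellow-tabbed setting block: slide the block along the plate until its body is centred under the screw, then turn the screw down with the blue driver until its nose just bears on the block, so that it drags lightly and is not pinched. Put the driver back in its stand, then draw the block out by its tab, still just dragging, and leave it standing on the plate clear of the screw. Keep your hand off the screw and leave the other things alone.

Things in the scene. Friction and masses are not known exactly. Their poses are not given: they have to be found in the camera images.
- gate: green cast ring gate, fixed to the bench. Origin on the bench straight below the screw axis; x points from the open front (block side) to the column, z up. Base plate 300 mm long (x -200 to +100 mm), 130 mm wide, 22 mm thick. Column 80 mm wide at x 50 to 95 mm; from it an arm 56 mm wide reaches over the plate to x -27 mm, 82 to 112 mm above the bench, and carries the screw
- gate_strip (a point): a point on the bare steel wear strip that tops the base plate, 150 mm in front of the screw axis (gate x -150 mm). The strip is 110 mm wide, runs from gate x -195 to +40 mm, and its top is 25 mm above the bench
- stop: steel hold-down screw and all it carries; turns about the gate's vertical axis. Clockwise from above lowers it, 5 mm a turn, and it stays where it is left. Thread friction is slight (under 0.1 N m). Origin on the axis, 94 mm below the top of its head. At the start its pad hangs about 0.7 to 2.6 mm above the height of the block's top: 0.9 to 3.3 rad of turn before it touches
- stop_foot (a point): foot of the steel screw, 88 mm below the top of its head. From it hangs the white rubber nose pad, 34 mm across, on a short spring: about 1 N at first touch, 9 N more for each mm, solid after 2 mm. How far the pad stands out is not known and differs by up to 1.6 mm: feel for it. The moment to turn the screw rises by about 0.01 N m per newton of pad load; a light drag is 1 to 6 N of load
- stop_head (a point): centre of the top face of the screw's head, a 32 mm square block 28 mm high, about 156 mm above the bench. In it a square recess for the driver, 13.6 mm wide and 18 mm deep, open upwards. Axes as the screw's: the sides of the recess lie along x and y
- block: setting block: ground steel body 60 mm long (x), 36 mm wide, 30 mm high; a 12 mm high tang runs back from it along -x and carries an upright yellow tab. 0.45 to 0.7 kg. Origin under the middle of the 60 mm body. Starts on the wear strip in front of the screw, tab towards the robot. It slides freely with 2 to 5 N; with the pad bearing on it by N newtons it takes about 1.6 x N more
- block_grip (a point): where to pinch the yellow tab: 82 mm behind the block's origin (along -x), 44 mm above its underside. The tab is 14 mm thick (y), 34 mm long (x), its top 60 mm above the underside; axes as the block's
- driver: blue square driver, a torsion-bar torque driver, 152 mm long, 0.22 kg, upright in a hole of the stand. Origin on its axis at the tip, z up towards the handle. Shank 16 mm, from 20 to 70 mm above the tip. A round flange 32 mm across, 68 to 74 mm above the tip, rests on the stand
- driver_grip (a point): middle of the driver's handle, on its axis, 112 mm above the tip: a hexagonal grip 26 mm across flats, from 74 to 147 mm above the tip, flats facing the handle's x axis and every 60 degrees from it; axes as the handle's
- driver_tip (a point): centre of the tip: a 12 mm square bit, 20 mm long, tapering over the last 5 mm to 9 mm. Axes along the square's sides. The bit is sprung in the handle and twists against it by 1 rad for each N m; untwisted its axes are the handle's
- stand: wooden driver stand, fixed to the bench: 60 mm (x) by 150 mm (y), 78 mm high; origin under its middle. Two square holes 21 mm wide, 70 mm deep, 84 mm apart. It may be left or right of the gate. A driver stands in it on its flange, its tip 10 mm above the bench
- stand_hole0 (a point): centre of the mouth of one hole, in the stand's top face, at y = -42 mm of the stand
- stand_hole1 (a point): centre of the mouth of the other hole, at y = +42 mm of the stand
- slot_driver: bystander: slotted driver with a red handle of the same shape, in the other hole; origin at its tip
- ring_a: bystander: steel ring 90 mm across and 28 mm high on the bench; origin under its centre
- ring_b: bystander: dark ring of the same size, stacked on the first; origin under its centre
- thin_block: bystander: thinner setting block (20 mm) with a grey tab, on the bench; origin under its body
- wrench: bystander: open-ended wrench 200 mm long lying on the bench; origin at its middle
- paint_tin: bystander: blue paint tin 84 mm across and 105 mm high; origin under its centre
There are look-alikes about, which are no part of the job. What is shaped like the stand but pink is not meant.

How it is judged (in metres and radians):
On the way, in this order (a step that is already met when the one before it is completed fails the run):
1. the setting block lies flat on the plate, its body centred under the screw within 12 mm (x of block in the frame of gate between -0.012 and 0.012 m and y of block in the frame of gate between -0.012 and 0.012 m and z of block in the frame of gate below 0.0268 m), for 0.2 s.
2. the screw's nose bears on the block with 1 to 6.5 N (all of step 1 and contact force between stop and block between 1 and 6.5 N), for 0.3 s.
3. the driver is back upright in a hole of the stand while the nose still bears on the block with 1 to 6.5 N (all of step 2 and (horizontal distance between driver_tip and stand_hole0 below 0.007 m or horizontal distance between driver_tip and stand_hole1 below 0.007 m) and z of driver_tip in the frame of stand below 0.014 m and angle between driver's own z axis and vertical below 0.08 rad), for 0.2 s.
4. with the driver in the stand, the block is drawn out at least 14 mm while the nose drags on it with 0.8 to 7.5 N (x of block in the frame of gate below -0.014 m and contact force between stop and block between 0.8 and 7.5 N and (horizontal distance between driver_tip and stand_hole0 below 0.007 m or horizontal distance between driver_tip and stand_hole1 below 0.007 m) and z of driver_tip in the frame of stand below 0.014 m and angle between driver's own z axis and vertical below 0.08 rad), for 0.1 s.
At the end, for the whole second after the job is handed in: The setting block stands flat and at rest on the gate's plate, drawn out at least 48 mm from under the screw, and the driver stands upright in a hole of the stand (x of block in the frame of gate between -0.13 and -0.048 m and y of block in the frame of gate between -0.045 and 0.045 m and z of block in the frame of gate between 0.022 and 0.0268 m and angle between block's own z axis and vertical below 0.05 rad and linear speed of block below 0.01 m/s and (horizontal distance between driver_tip and stand_hole0 below 0.007 m or horizontal distance between driver_tip and stand_hole1 below 0.007 m) and z of driver_tip in the frame of stand below 0.014 m and angle between driver's own z axis and vertical below 0.08 rad and linear speed of driver below 0.02 m/s); the robot touches nothing.
It fails at once if the nose pinches the block with over 13 N (contact force between stop and block above 13 N).
It fails at once if the hand touches the screw with over 2 N (contact force between any of the fingers, the arm and stop above 2 N).
It fails at once if a bystander (red slot driver, rings, thin block, wrench, paint tin) is moved over 20 mm (distance of any of slot_driver, ring_a, ring_b, thin_block, wrench, paint_tin from where it was at the start of the episode above 0.02 m).
It also fails if it takes over 72 s, if anything falls off the work surface, if the arm or the gripper's body presses on something with over 40 N, if the wrist force passes 120 N, or if a joint passes its speed limit or range.

## Robot

A 6-joint arm with a two-finger parallel gripper is mounted at the origin on the work surface. World frame = base frame: x ahead of the robot, y to its left, z up, the work surface at z = 0. Lengths are in m, angles in degrees, forces in N, time in s.
With the tool pointing down it reaches from about 0.35 to 1 m from the base axis. Payload 7.1 kg.
Tool frame: the origin (TCP) lies at the very end of the fingers, on their centre line; the grasp point (between the pads) lies grip_depth behind it (grip_depth is the distance from the TCP to the grasp point, in m); z points along the fingers, y is the line along which they close (so a half turn about z gives the same grasp; the last joint's range is limited). The gripper opens to 85 mm and grips with 20 to 120 N. Pads are 22 mm wide; open, the fingers measure 114 mm over their backs; the gripper's body (76 mm by 85 mm) begins 54 mm behind the grasp point. The pads swing forward as they close: fully open they stand 13 mm farther back than shut.
Start: joints at [-68.812, 24.242, 93.386, -0, 62.372, -1.089], TCP at [0.237, -0.578, 0.231] pointing down, gripper open.
Joint ranges: [-172.04, 172.04], [-51.8, 120.97], [4.93, 147.93], [-75.15, 255.16], [6.16, 154.13], [-145.62, 145.62]. Speed limits (degrees/s): [136.94, 136.94, 172.46, 180, 180, 180].

## Interface

Orientations are given as [roll, pitch, yaw] about the fixed x, y, z axes, in that order (R = Rz(yaw) Ry(pitch) Rx(roll)).
In Python, from plant import * gives the robot as it stands.
- The arm moves only by the tool play_rows, never from a script. Its argument "rows" is a list of rows, each a list of 3 entries, a list of its own where there are three numbers: the closure in counts, from 0 (fully open) to 255 (shut), then the shift along the tool's x, y, z in m, then the turn, a rotation vector about the tool's x, y, z in degrees. A call has 1 to 8 rows; each row shifts and turns the commanded pose from where the row before left it, along the tool's axes as they then stand; what a row does not reach is not made up. A row lasts 1/10 s, in which the tool goes at most 50 mm and 8.59 degrees, less where a joint would pass 70% of its speed; a pose out of reach is approached as far as the arm can. A call with a gripper value outside its range is refused whole. The fingers move at their own pace and stop on an object; "force" is the grip in N (left out, the last holds). Time passes only in rows, so rows that do not move let the fingers close. It gives the time, the measured TCP pose, the force, the opening and the grip force at its end, in the units of the state.
- state(): the state, without advancing time (a new reading comes with each control period).
- get_image(name): name is "scene" or "top" or "wrist"; returns the picture (384x512x3 uint8, blue, green, red); there is no depth.
- camera_info(name): a dict with "intrinsics" (3x3 intrinsics, pixels), "T" (4x4, takes a point from camera to world coordinates); the wrist camera has in their place "mount" (4x4, takes a point from camera to tool coordinates, whose origin is the TCP and whose axes are the flange's). Camera axes: x right, y up, looking along -z (the intrinsics and any distortion apply to the point x, -y, -z); pixel columns grow to the right and rows downward; lengths in m; the calibration is good to about 2 mm. A picture is of the moment at which its call begins: read the wrist's pose just before it. camera_info takes no time and is no camera call.
- hand_in(): hands the job in; it is judged then, once.
Trained networks look in the newest picture that a camera, given by its name, has taken for a name from the list of things; names that differ only in an ending like _2 or _b are one class to them, and where a whole thing is asked for, a point or a joint stands for the part that bears it (a point fixed in the world has none). Each returns a list of dicts, best first, with "p" (0 to 1); they miss things now and then, are a little off and sometimes report something else, mostly with a low value. They report only what shows in the picture. A call takes as long as a camera call. They do not tell look-alikes from the thing itself.
- masks_of(camera, thing): "region" (384x512 bool, what is visible of it).
- landmark_of(camera, thing): "point" ([x, y, z] in m, in world coordinates, good to about 4 mm: a listed point, or the origin of a listed thing).
The state is a dict: "t": time; "joint_pos": joint angles; "joint_velocities": joint speeds; "effort": joint torques, N m; "eef_pos": TCP position; "orientation": TCP orientation; "contact_force": force on the tool from outside, world axes, zero at the start; "moment": the same for the moment, N m; "finger_gap": finger opening in m; "grasp_force": force on a finger pad.
Only numpy, scipy, OpenCV 4.12 (cv2) and the standard library are available. Lean on these libraries where they do the work, as an engineer would, in place of code of your own. Each camera call takes 0.05 s, during which the arm holds its last target. There are 200 camera calls.

## Working session

There is one attempt and no reset: what is moved stays moved. The work goes in short steps, Python scripts to look and compute and a tool call to move; the robot and the scene stay as the last step left them, time stands still between calls to the robot, and variables do not carry over. Pictures are saved under pics/ and viewed, at most 10 in all, crops included, and the job is handed in when it is done.

Besides the shell and the picture viewer there is one more tool, called after "Emit:" as a command line: name --argument value ..., lists and objects as JSON in quotes. play_rows: Moves the arm, as the interface text tells. Its arguments: {"type":"object","properties":{"rows":{"type":"array"},"force":{"type":"number"}},"required":["rows"]}

```bash
ls; mkdir -p pics
cat > h.py <<'E'
from plant import *
import numpy as np, cv2
from scipy.spatial.transform import Rotation as R
def ray(cam,u,v):
    c=camera_info(cam); K=np.array(c["intrinsics"]); T=np.array(c["T"])
    d=np.linalg.inv(K)@[u,v,1]; d=np.array([d[0],-d[1],-d[2]])
    return T[:3,3],T[:3,:3]@d
def atz(cam,u,v,z):
    o,d=ray(cam,u,v); return o+d*(z-o[2])/d[2]
def proj(cam,p,T=None):
    c=camera_info(cam); K=np.array(c["intrinsics"]); T=np.array(c["T"]) if T is None else T
    q=np.linalg.inv(T)@np.r_[p,1]; q=np.array([q[0],-q[1],-q[2]]); q=K@q; return q[:2]/q[2]
E
python3 - <<'E'
from h import *
s=state(); print({k:np.round(v,3).tolist() for k,v in s.items()})
print(camera_info("scene")["T"],camera_info("top")["T"],camera_info("wrist"))
ims=[]
for c in("scene","top"):
    im=get_image(c); cv2.imwrite(f"pics/{c}.png",im)
    for t in "gate gate_strip stop_head stop_foot block block_grip driver driver_grip driver_tip stand stand_hole0 stand_hole1 slot_driver".split():
        for d in landmark_of(c,t)[:3]:
            print(c,t,np.round(d["p"],2),np.round(d["point"],4),np.round(proj(c,d["point"])))
E
```

```text
pics
{'t': 0.0, 'joint_pos': [-68.812, 24.284, 93.432, 0.0, 62.371, -1.089], 'joint_velocities': [0.062, -0.016, 0.045, 0.027, -0.055, 0.022], 'effort': [-0.0, -55.739, -28.174, -0.0, 0.007, -0.0], 'eef_pos': [0.237, -0.578, 0.231], 'orientation': [-179.913, -0.002, 22.276], 'contact_force': [0.501, 0.426, -0.039], 'moment': [0.041, -0.004, -0.03], 'grasp_force': 0.0, 'finger_gap': 0.085}
[[ 0.11019087 -0.78649565  0.60768624  1.22283962]
 [ 0.99382019  0.0954273  -0.05670154 -0.04401549]
 [-0.01339435  0.61017885  0.79215047  1.04500956]
 [ 0.          0.          0.          1.        ]] [[ 7.55625526e-03  9.92953985e-01 -1.18259401e-01  3.47946588e-01]
 [-9.99971091e-01  7.40281822e-03 -1.73668189e-03  3.38176856e-02]
 [-8.48992352e-04  1.18269105e-01  9.92981217e-01  1.46084116e+00]
 [ 0.00000000e+00  0.00000000e+00  0.00000000e+00  1.00000000e+00]] {'intrinsics': array([[304.85153602,   0.        , 256.56208438],
       [  0.        , 304.85153602, 191.20543741],
       [  0.        ,   0.        ,   1.        ]]), 'mount': array([[-3.35166743e-04,  9.52160625e-01,  3.05597826e-
[... 1923 characters left out ...]
block_grip 0.82 [0.4754 0.0313 0.0711] [260. 202.]
top driver 0.53 [0.4357 0.3177 0.0142] [182. 214.]
top driver 0.33 [0.4193 0.2383 0.0081] [204. 219.]
top driver_grip 0.55 [0.4321 0.3217 0.122 ] [174. 213.]
top stand 0.86 [ 0.2628  0.3839 -0.0012] [163. 262.]
top stand 0.66 [0.4323 0.2846 0.0012] [191. 215.]
top stand_hole0 0.91 [0.2658 0.4223 0.0802] [146. 262.]
top stand_hole0 0.89 [0.4363 0.324  0.0747] [177. 213.]
top stand_hole0 0.7 [0.2633 0.3445 0.0773] [169. 263.]
top stand_hole1 0.91 [0.2658 0.4223 0.0802] [146. 262.]
top stand_hole1 0.89 [0.4363 0.324  0.0747] [177. 213.]
top stand_hole1 0.7 [0.2633 0.3445 0.0773] [169. 263.]
top slot_driver 0.6 [0.4201 0.2385 0.011 ] [204. 219.]
```

View pics/scene.png

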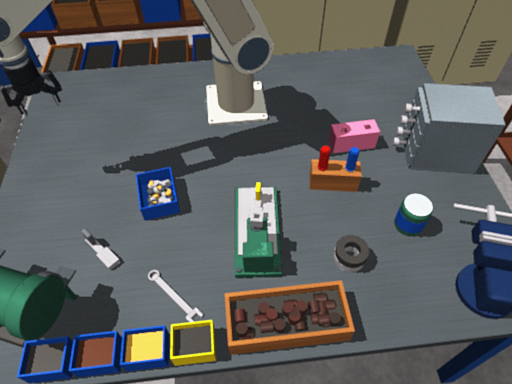

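View pics/top.png

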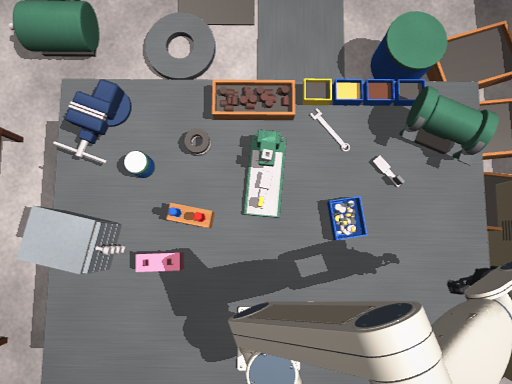

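Candidates, with top-view pixels:
- **Driver:** the blue handle at (174,211) in the orange stand. The red handle at (198,217) is the slot driver, and the pink stand at (158,262) is the look-alike.
- **Block:** the yellow tab at (262,201) on the green gate. The grey-tabbed thin block is at (388,170), and there is a yellow bin at (348,91).
- **Screw:** the head at (267,154).

I choose the orange stand's blue driver and the block on the gate. Next I move the wrist camera over the gate for a close check.

Emit:
play_rows --rows '[[0,[0.0294,-0.0284,-0.006],[0,0,0]],[0,[0.0294,-0.0284,-0.006],[0,0,0]],[0,[0.0294,-0.0284,-0.006],[0,0,0]],[0,[0.0294,-0.0284,-0.006],[0,0,0]],[0,[0.0294,-0.0284,-0.006],[0,0,0]],[0,[0.0294,-0.0284,-0.006],[0,0,0]],[0,[0.0294,-0.0284,-0.006],[0,0,0]],[0,[0.0294,-0.0284,-0.006],[0,0,0]]]'

```text
t: 2.2
eef_pos: [0.3689, -0.2774, 0.2798]
orientation: [180.0, -0.0, 22.3]
contact_force: [0.7, -0.1, -0.4]
finger_gap: 0.0852
grasp_force: 0.0
```

Emit:
play_rows --rows '[[0,[0.0294,-0.0284,-0.006],[0,0,0]],[0,[0.0294,-0.0284,-0.006],[0,0,0]],[0,[0.0294,-0.0284,-0.006],[0,0,0]],[0,[0.0294,-0.0284,-0.006],[0,0,0]],[0,[0.0294,-0.0284,-0.006],[0,0,0]],[0,[0.0294,-0.0284,-0.006],[0,0,0]],[0,[0.0294,-0.0284,-0.006],[0,0,0]],[0,[0.0294,-0.0284,-0.006],[0,0,0]]]'

```text
t: 3.0
eef_pos: [0.5004, 0.0222, 0.3278]
orientation: [180.0, -0.0, 22.3]
contact_force: [1.5, -0.7, -0.3]
finger_gap: 0.0857
grasp_force: 0.0
```

Emit:
play_rows --rows '[[0,[0,0,0],[0,0,-8.5]],[0,[0,0,0],[0,0,-8.5]],[0,[0,0,0],[0,0,-8.5]],[0,[0,0,0],[0,0,-8.5]],[0,[0,0,0],[0,0,-8.5]],[0,[0,0,0],[0,0,-8.5]],[0,[0,0,0],[0,0,-8.5]],[0,[0,0,0],[0,0,-8.5]]]'

```text
t: 3.8
eef_pos: [0.4999, 0.0205, 0.3274]
orientation: [180.0, 0.0, 90.6]
contact_force: [0.3, -0.4, 0.4]
finger_gap: 0.0854
grasp_force: 0.0
```

Emit:
play_rows --rows '[[0,[0,0,0],[0,0,-8.5]],[0,[0,0,0],[0,0,-8.5]],[0,[0,0,0],[0,0,-8.5]],[0,[0,0,0],[0,0,-8.5]],[0,[0,0,0],[0,0,-8.5]],[0,[0,0,0],[0,0,-8.5]],[0,[0,0,0],[0,0,-8.5]],[0,[0,0,0],[0,0,-8.5]]]'

```text
t: 4.6
eef_pos: [0.4999, 0.0205, 0.3274]
orientation: [180.0, 0.0, 158.6]
contact_force: [0.5, 0.4, -0.6]
finger_gap: 0.0855
grasp_force: 0.0
```

```bash
cat >> h.py <<'E'
def wT(s=None):
    s=s or state(); M=np.eye(4); M[:3,:3]=R.from_euler('xyz',s["orientation"],degrees=True).as_matrix(); M[:3,3]=s["eef_pos"]
    return M@np.array(camera_info("wrist")["mount"])
def watz(T,u,v,z):
    K=np.array(camera_info("wrist")["intrinsics"]); d=np.linalg.inv(K)@[u,v,1]; d=T[:3,:3]@np.array([d[0],-d[1],-d[2]])
    return T[:3,3]+d*(z-T[2,3])/d[2]
def plan(p,yaw=None,s=None):
    "tool-frame shift to world TCP p at current yaw; turn about tool z"
    s=s or state(); r=R.from_euler('xyz',s["orientation"],degrees=True)
    sh=r.inv().apply(np.array(p)-s["eef_pos"]); return np.round(sh,4),np.linalg.norm(sh),(None if yaw is None else round(-((yaw-s["orientation"][2]+180)%360-180),2))
def lm(c,ts,n=2):
    for t in ts.split():
        for d in landmark_of(c,t)[:n]: print(c,t,np.round(d["p"],2),np.round(d["point"],4), np.round(proj(c,d["point"],wT() if c=="wrist" else None)))
E
python3 - <<'E'
from h import *
import plant
print([k for k in dir(plant) if not k.startswith('_')], globals().get("grip_depth"))
s=state(); print(s["t"],s["eef_pos"],s["orientation"],s["joint_pos"],s["contact_force"],s["moment"])
im=get_image("wrist"); cv2.imwrite("pics/w1.png",cv2.resize(im,(800,600),interpolation=cv2.INTER_CUBIC))
lm("wrist","gate stop_head block block_grip gate_strip driver_grip stand_hole0",3)
E
```

```text
['IKError', 'camera_info', 'get_image', 'grip_depth', 'hand_in', 'landmark_of', 'masks_of', 'state'] 0.0187
4.6 [0.49994363 0.02048369 0.32739121] [1.79994991e+02 8.52217541e-03 1.58627148e+02] [ 9.82594597e-01  7.45734762e+00  1.03034375e+02  1.48470447e-03
  6.94984905e+01 -6.76450741e+01] [ 0.5300162   0.37254012 -0.55236363] [ 0.01587718 -0.02974598  0.00148443]
wrist gate 0.69 [ 0.626   0.0128 -0.0007] [280. 218.]
wrist stop_head 0.75 [0.6325 0.0123 0.1554] [292. 274.]
wrist block 0.73 [0.5568 0.0137 0.0233] [266. 185.]
wrist block_grip 0.68 [0.48   0.0313 0.0715] [259. 138.]
wrist gate_strip 0.66 [0.4815 0.0258 0.0196] [255. 136.]
wrist stand_hole0 0.58 [0.4217 0.2372 0.0755] [406.  25.]
wrist stand_hole0 0.58 [0.4347 0.32   0.0773] [481.   6.]
```

View pics/w1.png

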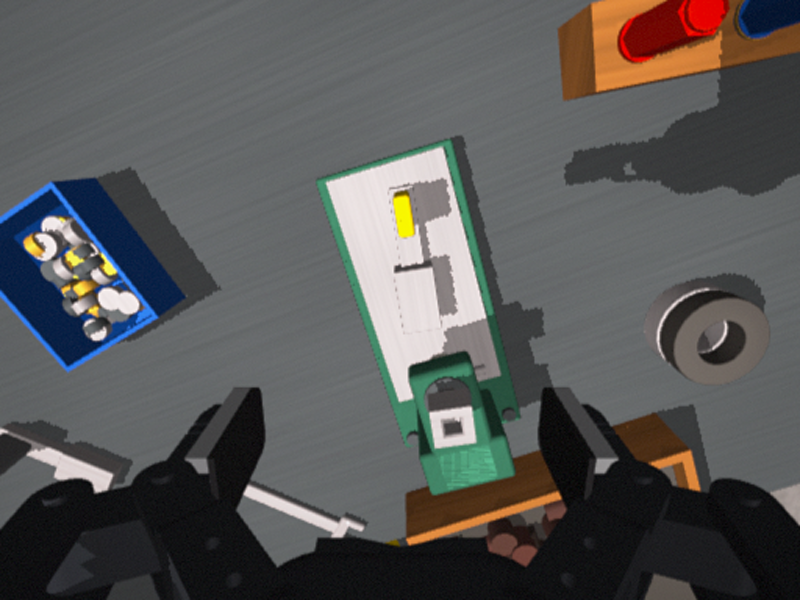

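The wrist view (800 px wide) shows the block on the strip with its yellow tab at (403,213), the screw recess at (452,427), and the orange stand with the red and blue handles at upper right. This confirms the choice.

Run:
```python
from h import *
T=wT(); im=cv2.imread("pics/w1.png"); f=0.64
def P(u,v,z): return watz(T,u*f,v*f,z)[:2]
def ang(a,b): d=b-a; return round(np.degrees(np.arctan2(d[1],d[0])),1)
print("strip long L",ang(P(325,182,.025),P(402,402,.025)),"R",ang(P(447,147,.025),P(498,373,.025)),"front edge",ang(P(325,182,.025),P(447,147,.025))-90)
print("strip front mid",(P(325,182,.025)+P(447,147,.025))/2)
print("body L",ang(P(394,270,.055),P(401,330,.055)),"R",ang(P(432,265,.055),P(441,330,.055)),"edge",ang(P(394,270,.055),P(432,266,.055))-90)
hsv=cv2.cvtColor(im,cv2.COLOR_BGR2HSV)
m=cv2.inRange(hsv,(22,120,120),(35,255,255)); m[:, :350]=0; m[:,450:]=0; m[300:]=0
c=max(cv2.findContours(m,0,1)[0],key=cv2.contourArea); b=cv2.boxPoints(cv2.minAreaRect(c))
W=np.array([P(u,v,.085) for u,v in b],np.float32); print("tab",W.round(4).tolist(),W.mean(0),cv2.minAreaRect(W))
# head top (bright in roi) 
roi=im[400:455,420:490]; g=roi.min(2)
m=np.zeros(im.shape[:2],np.uint8); m[400:455,420:490]=(g>170)*255
c=max(cv2.findContours(m,0,1)[0],key=cv2.contourArea)
W=np.array([P(u,v,.156) for u,v in c[:,0]],np.float32); print("head",cv2.minAreaRect(W))
d=np.zeros_like(m); d[412:442,437:468]=(im[412:442,437:468].min(2)<150)*255
c=max(cv2.findContours(d,0,1)[0],key=cv2.contourArea)
W=np.array([P(u,v,.156) for u,v in c[:,0]],np.float32); print("recess",cv2.minAreaRect(W))
```

```text
strip long L -4.6 R -6.9 front edge -6.400000000000006
strip front mid [0.43742006 0.030511  ]
body L -15.6 R -13.0 edge -15.700000000000003
tab [[0.45989999175071716, 0.028699999675154686], [0.462799996137619, 0.04190000146627426], [0.49619999527931213, 0.03480000048875809], [0.4932999908924103, 0.021199999377131462]] [0.47804832 0.03164885] ((0.4780375361442566, 0.031670358031988144), (0.013902563601732254, 0.0341714508831501), 77.70164489746094)
head ((0.6303653717041016, 0.01044493168592453), (0.03204822540283203, 0.032102327793836594), 77.4894027709961)
recess ((0.6296766400337219, 0.010133340954780579), (0.014557098038494587, 0.014063732698559761), 79.14229583740234)
```

Emit:
play_rows --rows '[[0,[0,0,0],[0,0,-4.7]],[0,[0,0,0],[0,0,-4.7]],[0,[0.004,0.001,0.045],[0,0,0]],[0,[0.004,0.001,0.045],[0,0,0]],[0,[0.004,0.001,0.045],[0,0,0]],[0,[0.004,0.001,0.045],[0,0,0]],[0,[0.004,0.001,0.045],[0,0,0]],[0,[0.004,0.001,0.01],[0,0,0]]]' --force 40

```text
t: 5.8
eef_pos: [0.4745, 0.0314, 0.0885]
orientation: [-179.9, -0.4, 167.6]
contact_force: [-0.4, 0.1, 0.5]
finger_gap: 0.0855
grasp_force: 0.0
```

Run:
```python
from h import *
s=state(); print(s["t"],s["eef_pos"],s["orientation"],s["contact_force"]); T=wT(s)
im=get_image("wrist"); cv2.imwrite("pics/w2.png",im)
hsv=cv2.cvtColor(im,cv2.COLOR_BGR2HSV); m=cv2.inRange(hsv,(22,120,120),(35,255,255)); m[:,:150]=0;m[:,360:]=0
c=max(cv2.findContours(m,0,1)[0],key=cv2.contourArea); print(cv2.boundingRect(c))
W=np.array([watz(T,u,v,.085)[:2] for u,v in cv2.boxPoints(cv2.minAreaRect(c))],np.float32); print(cv2.minAreaRect(W))
print(plan([.478,.0317,.054],168,s))
```

```text
5.8 [0.47450912 0.03140953 0.08854295] [-179.88784034   -0.43084719  167.61152114] [-0.37250955  0.09581886  0.46729882]
(246, 224, 25, 55)
((0.4770456552505493, 0.03163497522473335), (0.013238605111837387, 0.0323202982544899), 77.67215728759766)
(array([-0.0036,  0.0011,  0.0345]), np.float64(0.03472011389492824), np.float64(-0.39))
```

View pics/w2.png

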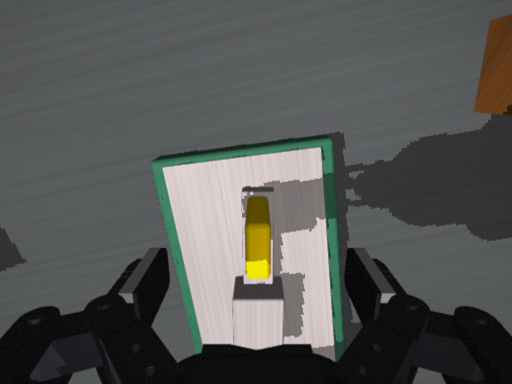

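The tab at (258,240) lies centred between the open fingers, so I go down and pinch it.

Emit:
play_rows --rows '[[0,[-0.002,0.0005,0.02],[0,0,0]],[0,[-0.001,0.0005,0.016],[0,0,0]],[0,[0,0,0],[0,0,0]],[255,[0,0,0],[0,0,0]],[255,[0,0,0],[0,0,0]],[255,[0,0,0],[0,0,0]],[255,[0,0,0],[0,0,0]],[255,[0,0,0],[0,0,0]]]' --force 40

```text
t: 6.65
eef_pos: [0.4812, 0.0317, 0.0568]
orientation: [180.0, 0.0, 167.7]
contact_force: [-1.6, -1.5, 12.1]
finger_gap: 0.0134
grasp_force: 44.2
```

Emit:
play_rows --rows '[[255,[0,0,0],[0,0,0]],[255,[0,0,0],[0,0,0]],[255,[0,0,0],[0,0,0]],[255,[0,0,0],[0,0,0]]]'

```text
t: 7.05
eef_pos: [0.4812, 0.0317, 0.0568]
orientation: [180.0, 0.0, 167.6]
contact_force: [-1.3, -1.6, 7.1]
finger_gap: 0.0137
grasp_force: 43.2
```

Run:
```python
from h import *
s=state(); print(s["t"],s["eef_pos"],s["orientation"],s["contact_force"],s["moment"],s["finger_gap"],s["grasp_force"])
y=np.radians(s["orientation"][2]-180); a=np.array([np.cos(y),np.sin(y)])
print(plan(np.r_[np.array([.630,.0104])-.082*a,s["eef_pos"][2]],None,s))
```

```text
7.05 [0.48115963 0.031729   0.05682213] [1.79991065e+02 2.23436222e-02 1.67646076e+02] [-1.32932249 -1.55802827  7.14281261] [-0.07993479  0.21837754 -0.15766304] 0.013688795763753404 43.21704804897308
(array([-0.068,  0.011,  0.   ]), np.float64(0.06884324631273425), None)
```

Emit:
play_rows --rows '[[255,[-0.007,0.0012,0],[0,0,0]],[255,[-0.007,0.0012,0],[0,0,0]],[255,[-0.007,0.0012,0],[0,0,0]],[255,[-0.007,0.0012,0],[0,0,0]],[255,[-0.007,0.0012,0],[0,0,0]],[255,[-0.007,0.0012,0],[0,0,0]]]'

```text
t: 7.65
eef_pos: [0.518, 0.03, 0.0565]
orientation: [-179.9, -0.6, 167.7]
contact_force: [-18.9, 1.6, 23.3]
finger_gap: 0.0132
grasp_force: 46.1
```

Emit:
play_rows --rows '[[255,[-0.007,0.0012,0],[0,0,0]],[255,[-0.007,0.0012,0],[0,0,0]],[255,[-0.007,0.0012,0],[0,0,0]],[255,[-0.005,0.0006,0],[0,0,0]],[255,[-0.0035,0.0004,0],[0,0,0]],[255,[0,0,0],[0,0,0]]]'

```text
t: 8.25
eef_pos: [0.5499, 0.0282, 0.0565]
orientation: [-179.9, -0.4, 167.7]
contact_force: [-11.6, 1.0, 16.4]
finger_gap: 0.0132
grasp_force: 45.0
```

Run:
```python
from h import *
s=state(); print(s["t"],s["eef_pos"],s["orientation"],s["contact_force"],s["moment"],s["finger_gap"],s["grasp_force"])
print(plan([.4812+.0724,.0317-.0038,s["eef_pos"][2]],None,s))
im=get_image("wrist"); cv2.imwrite("pics/w3.png",im)
lm("wrist","block block_grip stop_head")
```

```text
8.25 [0.54988258 0.02824074 0.05654384] [-179.92230788   -0.41135315  167.65911551] [-11.56059259   1.00961516  16.41162459] [ 0.20770194  1.92274597 -0.02096697] 0.013214093130821364 45.04705488681793
(array([-0.0037,  0.0005, -0.    ]), np.float64(0.0037330051136783347), None)
wrist block 0.71 [0.6266 0.0116 0.0242] [257. 329.]
wrist block_grip 0.6 [0.5483 0.0278 0.073 ] [255. 265.]
```

View pics/w3.png

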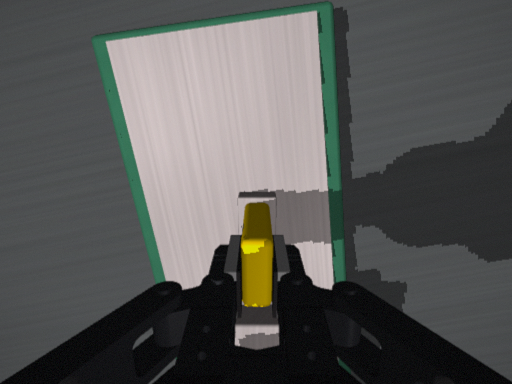

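The gripped yellow tab is at (257,260), and the body has gone under the arm. The tool reads about 3.5 mm short, so I add a little and relieve the down-force.

Emit:
play_rows --rows '[[255,[-0.0025,0.0003,-0.0005],[0,0,0]],[255,[-0.001,0.0002,-0.0005],[0,0,0]],[255,[0,0,0],[0,0,0]],[255,[0,0,0],[0,0,0]]]'

```text
t: 8.85
eef_pos: [0.5564, 0.0278, 0.0568]
orientation: [-180.0, -0.1, 167.7]
contact_force: [-0.9, 0.8, -5.7]
finger_gap: 0.0134
grasp_force: 41.8
```

Run:
```python
from h import *
s=state(); print(s["t"],s["eef_pos"],s["orientation"],s["contact_force"],s["moment"],s["finger_gap"],s["grasp_force"])
print(plan([.4812+.0724,.0317-.0038,s["eef_pos"][2]],None,s))
get_image("wrist");lm("wrist","block block_grip"); get_image("top"); lm("top","block block_grip stop_head")
```

```text
8.85 [0.55643977 0.02780011 0.05676014] [-1.79985282e+02 -6.18860713e-02  1.67678191e+02] [-0.91538016  0.78859772 -5.74059552] [ 0.07823376  0.29190949 -0.01275385] 0.013418426170032536 41.807427406311035
(array([ 0.0028, -0.0005,  0.    ]), np.float64(0.0028415253902816535), None)
wrist block_grip 0.82 [0.5525 0.0254 0.0713] [250. 259.]
```

Emit:
play_rows --rows '[[255,[0.002,-0.0003,0.0004],[0,0,0]],[255,[0,0,0],[0,0,0]],[200,[0,0,0],[0,0,0]],[0,[0,0,0],[0,0,0]],[0,[0,0,0],[0,0,0]],[0,[0,0,0],[0,0,0]],[0,[0,0,0],[0,0,0]],[0,[0,0,-0.02],[0,0,0]]]'

```text
t: 10.0
eef_pos: [0.5531, 0.0279, 0.0753]
orientation: [-179.9, -0.2, 167.7]
contact_force: [-0.1, 0.2, -0.2]
finger_gap: 0.0854
grasp_force: 0.0
```

Emit:
play_rows --rows '[[0,[0.01,0,-0.045],[0,0,0]],[0,[0.01,0,-0.045],[0,0,0]],[0,[0.01,0,-0.045],[0,0,0]],[0,[0.01,0,-0.045],[0,0,0]],[0,[0.01,0,-0.045],[0,0,0]],[0,[0.01,0,-0.02],[0,0,0]],[0,[0,0,0],[0,0,0]]]'

```text
t: 10.7
eef_pos: [0.497, 0.041, 0.3256]
orientation: [179.9, 0.4, 167.7]
contact_force: [1.3, 0.3, -0.0]
finger_gap: 0.0855
grasp_force: 0.0
```

Run:
```python
from h import *
s=state(); print(s["t"],s["eef_pos"],s["orientation"],s["contact_force"],s["moment"]); T=wT(s)
im=get_image("wrist"); cv2.imwrite("pics/w4.png",im)
lm("wrist","block block_grip stop_head stand_hole0 driver driver_grip")
hsv=cv2.cvtColor(im,cv2.COLOR_BGR2HSV)
m=cv2.inRange(hsv,(22,120,120),(35,255,255))
for c in cv2.findContours(m,0,1)[0]:
    if cv2.contourArea(c)<60: continue
    W=np.array([watz(T,u,v,.085)[:2] for u,v in cv2.boxPoints(cv2.minAreaRect(c))],np.float32); print("tab",cv2.minAreaRect(W))
h=[d for d in masks_of("wrist","stop_head")][:1]
u,v=proj("wrist",[.630,.0105,.156],T).astype(int)
m=np.zeros(im.shape[:2],np.uint8); sl=np.s_[v-20:v+20,u-24:u+24]; m[sl]=(im[sl].min(2)>170)*255
c=max(cv2.findContours(m,0,1)[0],key=cv2.contourArea)
W=np.array([watz(T,*q,.156)[:2] for q in c[:,0]],np.float32); print("head",u,v,cv2.minAreaRect(W))
m=cv2.inRange(hsv,(105,120,60),(125,255,255))
for c in cv2.findContours(m,0,1)[0]:
    if cv2.contourArea(c)>100: print("blue",cv2.boundingRect(c))
```

```text
10.7 [0.49703672 0.04102058 0.32563801] [179.89325836   0.37461072 167.69783611] [ 1.26953593  0.28896085 -0.02231934] [ 0.01982256  0.06422482 -0.01002932]
wrist block 0.77 [0.6298 0.0125 0.0251] [257. 235.]
wrist block 0.4 [ 0.6971  0.2668 -0.0014] [413. 234.]
wrist block_grip 0.83 [0.5501 0.0265 0.0738] [255. 198.]
wrist stop_head 0.88 [0.6315 0.0153 0.1562] [260. 287.]
wrist stop_head 0.47 [0.4322 0.3199 0.0761] [480.  54.]
wrist stand_hole0 0.85 [0.4211 0.2365 0.0758] [407.  61.]
wrist stand_hole0 0.85 [0.4379 0.3237 0.0797] [485.  59.]
wrist driver_grip 0.88 [0.4399 0.3217 0.119 ] [510.  57.]
wrist driver_grip 0.74 [0.4209 0.2375 0.0764] [408.  60.]
tab ((0.5451856851577759, 0.030168507248163223), (0.013441093266010284, 0.041863881051540375), 77.64076232910156)
head 255 281 ((0.629635751247406, 0.011603551916778088), (0.031196661293506622, 0.030544688925147057), 77.60635375976562)
blue (69, 368, 33, 16)
blue (0, 84, 97, 126)
```

View pics/w4.png

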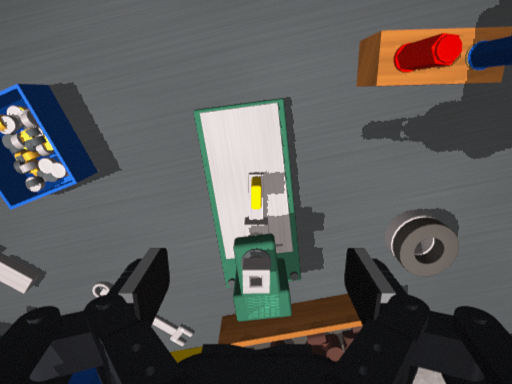

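The block is under the arm, with its tab at (256,195) and its estimated centre within about 2 mm of the screw. The screw recess is at (256,281), and the blue driver is at the right edge at (490,55). Next I go to the driver.

Emit:
play_rows --rows '[[0,[0.0173,0.037,0.009],[0,0,0]],[0,[0.0173,0.037,0.009],[0,0,0]],[0,[0.0173,0.037,0.009],[0,0,0]],[0,[0.0173,0.037,0.009],[0,0,0]],[0,[0.0173,0.037,0.009],[0,0,0]],[0,[0.0173,0.037,0.009],[0,0,0]],[0,[0.0173,0.037,0.009],[0,0,0]],[0,[0,0,0],[0,0,0]]]'

```text
t: 11.9
eef_pos: [0.4316, 0.3231, 0.257]
orientation: [-179.9, -0.1, 167.9]
contact_force: [0.9, 0.2, -0.6]
finger_gap: 0.085
grasp_force: 0.0
```

Run:
```python
from h import *
s=state(); print(s["t"],s["eef_pos"],s["orientation"],s["joint_pos"]); T=wT(s)
im=get_image("wrist"); cv2.imwrite("pics/w5.png",im); np.save("T5.npy",T)
lm("wrist","stand stand_hole0 driver driver_grip slot_driver",3)
hsv=cv2.cvtColor(im,cv2.COLOR_BGR2HSV)
m=cv2.inRange(hsv,(105,120,60),(125,255,255))
for c in cv2.findContours(m,0,1)[0]:
    if cv2.contourArea(c)>100: print("blue",cv2.boundingRect(c))
u,v=proj("wrist",[.434,.32,.157],T).astype(int); print(u,v)
r=im[max(v-90,0):v+90,u-120:u+120]; cv2.imwrite("pics/w5c.png",cv2.resize(r,None,fx=3.3,fy=3.3,interpolation=cv2.INTER_CUBIC)); print(u-120,max(v-90,0))
```

```text
11.9 [0.43162727 0.32307427 0.25696137] [-1.79945246e+02 -1.30688627e-01  1.67903901e+02] [ 3.55169394e+01  1.53421280e+01  1.02862498e+02  6.75667962e-02
  6.19239343e+01 -4.24188903e+01]
wrist stand 0.94 [0.2641 0.383  0.0039] [280.   1.]
wrist stand 0.93 [ 0.4287  0.2797 -0.0037] [227. 158.]
wrist stand 0.28 [0.6121 0.4644 0.0017] [379. 253.]
wrist stand_hole0 0.89 [0.4207 0.2368 0.08  ] [180. 174.]
wrist stand_hole0 0.67 [ 0.6945  0.2663 -0.0017] [259. 319.]
wrist stand_hole0 0.62 [0.4348 0.3212 0.08  ] [259. 171.]
wrist driver 0.91 [0.4342 0.323  0.0102] [260. 157.]
wrist driver 0.22 [0.4207 0.2391 0.0774] [183. 173.]
wrist driver_grip 0.55 [0.4381 0.3192 0.1223] [258. 184.]
wrist slot_driver 0.71 [0.4222 0.2381 0.0097] [195. 161.]
wrist slot_driver 0.25 [0.4355 0.3213 0.0137] [259. 158.]
blue (431, 370, 15, 14)
blue (361, 234, 66, 28)
blue (239, 162, 35, 51)
253 195
133 105
```

View pics/w5c.png

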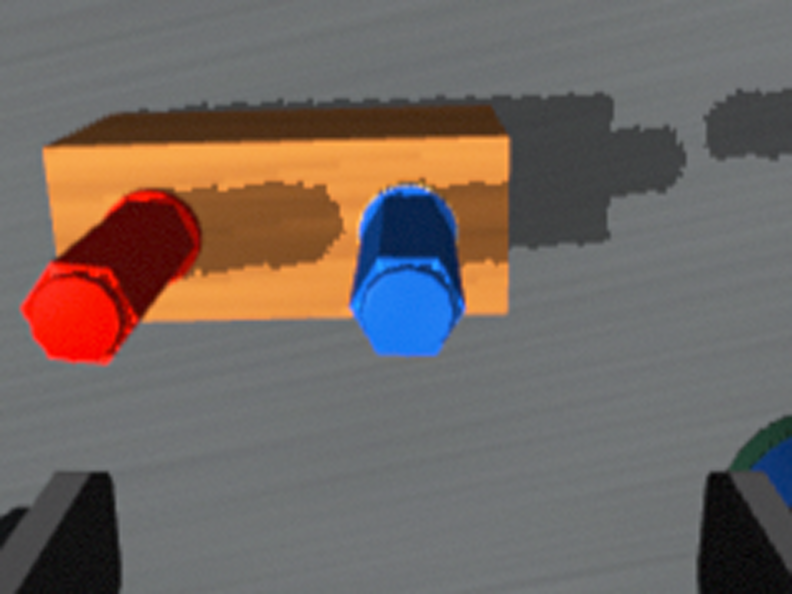

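The crop shows the blue hexagon handle top centred at (408,307), with corners left and right, so the flats are about 30° off the finger line. The red one is beside it at (78,315). I'll fit the hexagon.

Run:
```python
from h import *
from scipy.optimize import least_squares
T=np.load("T5.npy"); im=cv2.imread("pics/w5.png").astype(int)
m=((im[...,0]>190)&(im[...,2]<120)).astype(np.uint8); m[:,:200]=0; m[:,320:]=0; m[:150]=0;m[230:]=0
m=cv2.morphologyEx(m,cv2.MORPH_OPEN,np.ones((3,3)))
c=max(cv2.findContours(m,0,1)[0],key=cv2.contourArea); print(cv2.boundingRect(c),cv2.contourArea(c))
for z in(.155,.157):
    W=np.array([watz(T,u,v,z)[:2] for u,v in c[:,0].astype(float)]); 
    def f(p):
        d=W-p[:2]; n=np.radians(p[2]+60*np.arange(6)); return (d@np.c_[np.cos(n),np.sin(n)].T).max(1)-p[3]
    best=min((least_squares(f,[*W.mean(0),a,.013],x_scale=[.001,.001,5,.001]) for a in(-30,-10,10,30)),key=lambda r:r.cost); print(best.x,best.cost)
    M=W.mean(0)
```

```text
(240, 183, 30, 30) 594.0
[ 4.38352884e-01  3.20266054e-01 -1.78931596e+01  1.15757666e-02] 4.951360986068542e-05
[ 4.37670998e-01  3.20424936e-01 -1.78931594e+01  1.14809116e-02] 4.870547886608229e-05
```

Emit:
play_rows --rows '[[0,[0,0,0],[0,0,-7.25]],[0,[0,0,0],[0,0,-7.25]],[0,[0,0,0],[0,0,-7.25]],[0,[0,0,0],[0,0,-7.25]],[0,[-0.0034,-0.0038,0.03],[0,0,0]],[0,[0,0,0.045],[0,0,0]],[0,[0,0,0.045],[0,0,0]],[0,[0,0,0.034],[0,0,0]]]' --force 60

```text
t: 13.0
eef_pos: [0.4375, 0.3154, 0.1032]
orientation: [-180.0, -0.0, -163.4]
contact_force: [-0.3, 0.5, -0.9]
finger_gap: 0.0851
grasp_force: 0.0
```

Emit:
play_rows --rows '[[0,[0,0,0],[0,0,0]],[255,[0,0,0],[0,0,0]],[255,[0,0,0],[0,0,0]],[255,[0,0,0],[0,0,0]],[255,[0,0,0],[0,0,0]],[255,[0,0,0],[0,0,0]],[255,[0,0,0],[0,0,0]],[255,[0,0,0],[0,0,0]]]'

```text
t: 13.8
eef_pos: [0.4386, 0.3181, 0.1064]
orientation: [179.9, 0.2, -163.3]
contact_force: [-1.1, 3.3, 7.5]
finger_gap: 0.0253
grasp_force: 62.2
```

Run:
```python
from h import *
s=state(); print({k:np.round(v,4).tolist() for k,v in s.items()})
```

```text
{'t': 13.8, 'joint_pos': [34.685, 27.6412, 108.5973, 0.0273, 43.5575, -72.0182], 'joint_velocities': [0.0309, -0.043, 0.067, -0.0942, 0.0156, 0.0884], 'effort': [-1.2965, -46.698, -17.139, -0.5066, 0.2893, -0.0214], 'eef_pos': [0.4386, 0.3181, 0.1064], 'orientation': [179.9191, 0.1882, -163.3166], 'contact_force': [-1.0869, 3.283, 7.4747], 'moment': [0.4546, 0.0893, -0.0259], 'grasp_force': 62.1655, 'finger_gap': 0.0253}
```

Emit:
play_rows --rows '[[255,[0,0,-0.02],[0,0,0]],[255,[0,0,-0.035],[0,0,0]],[255,[0,0,-0.035],[0,0,0]],[255,[0,0,-0.035],[0,0,0]],[255,[0,0,-0.035],[0,0,0]],[255,[0,0,-0.03],[0,0,0]],[255,[0,0,0],[0,0,0]]]'

```text
t: 14.5
eef_pos: [0.4391, 0.318, 0.2993]
orientation: [179.9, 0.4, -163.3]
contact_force: [0.9, 0.8, -2.8]
finger_gap: 0.0252
grasp_force: 61.3
```

Run:
```python
from h import *
s=state(); print({k:np.round(s[k],4).tolist() for k in("t","eef_pos","orientation","contact_force","moment","finger_gap")}); T=wT(s); np.save("T6.npy",T)
im=get_image("wrist"); cv2.imwrite("pics/w6.png",im)
lm("wrist","driver_tip driver_grip driver",3)
p=np.array(s["eef_pos"])-[0,0,.096]; print("tip exp",p,proj("wrist",p,T),proj("wrist",p+[0,0,.02],T))
u,v=proj("wrist",p,T).astype(int)
r=im[v-45:v+45,u-60:u+60]; cv2.imwrite("pics/w6c.png",cv2.resize(r,None,fx=6.6,fy=6.6,interpolation=cv2.INTER_CUBIC)); print(u-60,v-45)
```

```text
{'t': 14.5, 'eef_pos': [0.4391, 0.318, 0.2993], 'orientation': [179.8862, 0.407, -163.3115], 'contact_force': [0.8716, 0.795, -2.7567], 'moment': [0.0191, -0.005, -0.0377], 'finger_gap': 0.0252}
wrist driver_tip 0.82 [0.4354 0.3153 0.2061] [256. 194.]
wrist driver_tip 0.23 [0.5487 0.0242 0.0711] [  6. 179.]
wrist driver_grip 0.55 [0.4377 0.3169 0.3144] [257. 275.]
wrist driver 0.82 [0.4362 0.317  0.2063] [258. 197.]
tip exp [0.43914762 0.31800081 0.20326869] [256.39557763 192.53813761] [256.41946538 200.91334805]
196 147
```

View pics/w6c.png

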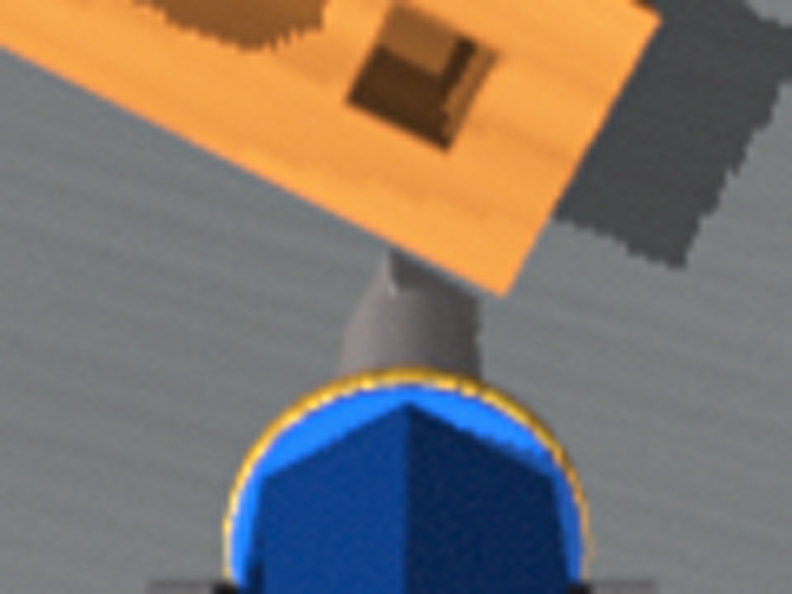

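The driver hangs in the grip, with the flange around (408,500) and the shank and bit at (410,310). The bit's near corner edge at (390,260) lies about 15° left of the camera side. So the bit axes are at tool yaw − 30°, and tool yaw ≈ 198° fits the recess, whose sides are at −12°. Next I compute the offset of the driver's axis in the grip.

Run:
```python
from h import *
c=camera_info("wrist"); K=c["intrinsics"]; M=c["mount"]
def tz(u,v,z):
    d=np.linalg.inv(K)@[u,v,1]; d=M[:3,:3]@np.array([d[0],-d[1],-d[2]]); return M[:3,3]+d*(z-M[2,3])/d[2]
print("flange near",tz(196+408/6.6,147+368/6.6,.0284)-[.016,0,0],"L",tz(196+226/6.6,147+540/6.6,.0254),"R",tz(196+592/6.6,147+540/6.6,.0254))
print("bit near corner tip",tz(196+388/6.6,147+252/6.6,.0964))
s=state(); print(s["eef_pos"],s["orientation"],plan([.630,.0107,.2993],197.8,s))
```

```text
flange near [0.00040916 0.00073807 0.0284    ] L [ 0.00085507 -0.01582124  0.0254    ] R [0.00085244 0.01748617 0.0254    ]
bit near corner tip [ 0.00686205 -0.00149791  0.0964    ]
[0.43650256 0.3162114  0.29322565] [-1.79937883e+02 -1.75013287e-01 -1.63322570e+02] (array([-0.0977, -0.3482, -0.006 ]), np.float64(0.3616840819357014), np.float64(-1.12))
```

Emit:
play_rows --rows '[[255,[-0.0109,-0.0387,0.002],[0,0,0]],[255,[-0.0109,-0.0387,0.002],[0,0,0]],[255,[-0.0109,-0.0387,0.002],[0,0,0]],[255,[-0.0109,-0.0387,0.002],[0,0,0]],[255,[-0.0109,-0.0387,0.002],[0,0,0]],[255,[-0.0109,-0.0387,0.002],[0,0,0]],[255,[-0.0109,-0.0387,0.002],[0,0,0]],[255,[-0.0109,-0.0387,0.002],[0,0,0]]]'

```text
t: 15.5
eef_pos: [0.6095, 0.0438, 0.2765]
orientation: [179.9, -0.2, -163.3]
contact_force: [1.1, 0.0, -1.8]
finger_gap: 0.0251
grasp_force: 61.1
```

Emit:
play_rows --rows '[[255,[-0.0109,-0.0387,0.002],[0,0,0]],[255,[0,0,0],[0,0,-1.1]],[255,[0,0,0],[0,0,0]],[255,[0,0,0],[0,0,0]],[255,[0,0,0],[0,0,0]],[255,[0,0,0],[0,0,0]]]'

```text
t: 16.1
eef_pos: [0.631, 0.0125, 0.2769]
orientation: [180.0, -0.0, -162.1]
contact_force: [-0.0, 0.2, -1.7]
finger_gap: 0.0252
grasp_force: 61.2
```

Run:
```python
from h import *
s=state(); print({k:np.round(s[k],4).tolist() for k in("t","eef_pos","orientation","joint_pos","contact_force","moment","finger_gap")}); T=wT(s); np.save("T7.npy",T)
print(plan([.6306,.0104,.275],197.8,s))
im=get_image("wrist"); cv2.imwrite("pics/w7.png",im)
lm("wrist","driver_tip stop_head",3)
print(proj("wrist",[.630,.0107,.156],T),proj("wrist",[.630,.0107,.179],T))
r=im[125:225,196:316]; cv2.imwrite("pics/w7c.png",cv2.resize(r,None,fx=6,fy=6,interpolation=cv2.INTER_CUBIC))
```

```text
{'t': 16.1, 'eef_pos': [0.631, 0.0125, 0.2769], 'orientation': [179.992, -0.0136, -162.1494], 'joint_pos': [0.0524, 22.1296, 90.2272, 0.0037, 67.6586, -107.7995], 'contact_force': [-0.0478, 0.2274, -1.6756], 'moment': [-0.0216, -0.0102, 0.016], 'finger_gap': 0.0252}
(array([ 0.001 , -0.0019,  0.0019]), np.float64(0.002857980474475875), np.float64(0.05))
wrist driver_tip 0.75 [0.6234 0.0119 0.1824] [259. 185.]
wrist driver_tip 0.51 [0.6321 0.0109 0.2948] [253. 270.]
wrist driver_tip 0.22 [0.626  0.0123 0.1833] [259. 188.]
wrist stop_head 0.79 [0.6323 0.016  0.1559] [260. 187.]
[255.05792    183.06996931] [254.9150942  190.89845734]
```

View pics/w7c.png

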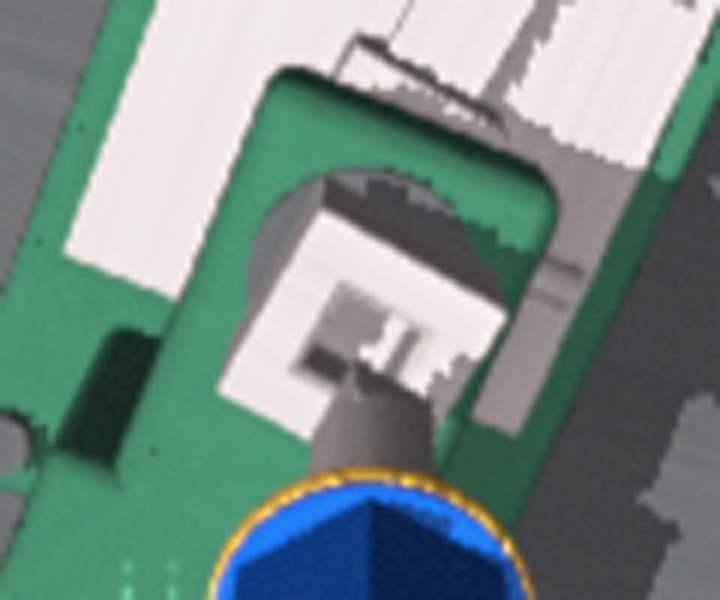

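The bit end at (350,370) is over the recess at (355,345), and the head's centre is at (363,351), about 1 mm to the left of the driver axis. I shift and go down in steps.

Emit:
play_rows --rows '[[255,[0.0005,-0.0013,0.01],[0,0,0]],[255,[0,0,0.01],[0,0,0]],[255,[0,0,0],[0,0,0]],[255,[0,0,0.004],[0,0,0]],[255,[0,0,0.003],[0,0,0]],[255,[0,0,0.003],[0,0,0]],[255,[0,0,0.0],[0,0,0]]]'

```text
t: 16.95
eef_pos: [0.6312, 0.01, 0.2465]
orientation: [180.0, -0.0, -162.2]
contact_force: [-0.7, -0.2, -1.7]
finger_gap: 0.0254
grasp_force: 61.2
```

Run:
```python
from h import *
s=state(); print({k:np.round(s[k],4).tolist() for k in("t","eef_pos","orientation","contact_force","moment","finger_gap")})
```

```text
{'t': 16.95, 'eef_pos': [0.6312, 0.01, 0.2465], 'orientation': [179.9894, -0.0346, -162.2244], 'contact_force': [-0.6775, -0.2475, -1.7366], 'moment': [0.0422, 0.0072, 0.0551], 'finger_gap': 0.0254}
```

Emit:
play_rows --rows '[[255,[0,0,0.003],[0,0,0]],[255,[0,0,0.003],[0,0,0]],[255,[0,0,0.003],[0,0,0]],[255,[0,0,0],[0,0,0]],[255,[0,0,0],[0,0,0]]]'

```text
t: 17.45
eef_pos: [0.6313, 0.0101, 0.2378]
orientation: [180.0, -0.0, -162.2]
contact_force: [0.1, 0.1, -2.1]
finger_gap: 0.0254
grasp_force: 61.2
```

```bash
cat > mz.py <<'E'
from h import *
import sys
n=int(sys.argv[1]) if len(sys.argv)>1 else 6
a=[]
for i in range(n):
    s=state(); a.append([s["moment"][2],s["effort"][5],*s["contact_force"]]); 
    if i<n-1: get_image("wrist")
a=np.array(a); print(s["t"],"yaw",round(s["orientation"][2],2),"j6",round(s["joint_pos"][5],2),"z",s["eef_pos"].round(4) if hasattr(s["eef_pos"],"round") else s["eef_pos"],"Mz %.4f±%.4f"%(a[:,0].mean(),a[:,0].std()),"e6 %.4f±%.4f"%(a[:,1].mean(),a[:,1].std()),"F",a[:,2:].mean(0).round(2))
E
python3 mz.py 8
```

```text
17.8 yaw -162.22 j6 -107.94 z [0.6315 0.0101 0.2381] Mz 0.0060±0.0294 e6 -0.0000±0.0000 F [ 0.01 -0.27 -2.28]
```

Emit:
play_rows --rows '[[255,[0,0,0.0001],[0,0,5]],[255,[0,0,0.0001],[0,0,5]],[255,[0,0,0.0001],[0,0,5]],[255,[0,0,0.0001],[0,0,5]],[255,[0,0,0],[0,0,0]]]'

```text
t: 18.3
eef_pos: [0.6311, 0.0103, 0.2376]
orientation: [180.0, -0.0, 177.7]
contact_force: [-2.3, 1.0, -0.5]
finger_gap: 0.0254
grasp_force: 61.6
```

```bash
python3 mz.py 4
```

```text
18.45 yaw 177.89 j6 -88.06 z [0.6312 0.0103 0.2376] Mz 0.0208±0.0095 e6 0.3869±0.3495 F [-1.74  1.27 -0.05]
```

Emit:
play_rows --rows '[[255,[0,0,0.0001],[0,0,5]],[255,[0,0,0],[0,0,5]],[255,[0,0,0],[0,0,0]]]'

```text
t: 18.75
eef_pos: [0.6311, 0.0101, 0.2375]
orientation: [180.0, -0.0, 167.8]
contact_force: [-1.6, 1.1, 0.0]
finger_gap: 0.0254
grasp_force: 61.7
```

```bash
python3 mz.py 4
```

```text
18.9 yaw 167.93 j6 -78.1 z [0.6312 0.0101 0.2375] Mz 0.0254±0.0286 e6 0.3774±0.3511 F [-2.52  1.46  0.35]
```

Emit:
play_rows --rows '[[255,[0,0,0.0001],[0,0,5]],[255,[0,0,0],[0,0,5]],[255,[0,0,0],[0,0,0]]]'

```text
t: 19.2
eef_pos: [0.6311, 0.01, 0.2373]
orientation: [-180.0, -0.0, 157.8]
contact_force: [-2.8, 0.5, 0.8]
finger_gap: 0.0253
grasp_force: 61.7
```

```bash
python3 mz.py 4
```

```text
19.35 yaw 157.94 j6 -68.1 z [0.6311 0.0101 0.2373] Mz 0.0378±0.0209 e6 0.3762±0.3518 F [-3.11  0.94  0.9 ]
```

```bash
sed -i 's/^a=np.array(a);/a=np.array(a); print(a[:,1].round(4));/' mz.py; python3 mz.py 5
```

```text
[0.0395 0.0157 0.0136 0.0177 0.0227]
19.55 yaw 157.84 j6 -68.0 z [0.6312 0.01   0.2373] Mz 0.0504±0.0129 e6 0.0219±0.0093 F [-3.31  0.86  1.55]
```

Emit:
play_rows --rows '[[255,[0,0,0.0001],[0,0,5]],[255,[0,0,0],[0,0,5]],[255,[0,0,0],[0,0,0]],[255,[0,0,0],[0,0,0]]]'

```text
t: 19.95
eef_pos: [0.6311, 0.01, 0.2372]
orientation: [-180.0, -0.0, 147.9]
contact_force: [-4.6, -0.0, 1.2]
finger_gap: 0.0254
grasp_force: 61.7
```

```bash
python3 mz.py 7
```

```text
[0.1417 0.0505 0.0248 0.021  0.0014 0.0229 0.0383]
20.25 yaw 147.84 j6 -58.0 z [0.6311 0.01   0.2371] Mz 0.0496±0.0294 e6 0.0430±0.0427 F [-4.98  0.24  1.67]
```

Emit:
play_rows --rows '[[255,[0,0,0.0001],[0,0,5]],[255,[0,0,0],[0,0,5]],[255,[0,0,0],[0,0,0]],[255,[0,0,0],[0,0,0]]]'

```text
t: 20.65
eef_pos: [0.6309, 0.0099, 0.237]
orientation: [-179.9, -0.0, 137.8]
contact_force: [-5.0, 0.7, 1.6]
finger_gap: 0.0255
grasp_force: 61.8
```

```bash
python3 mz.py 7
```

```text
[0.1022 0.0566 0.0469 0.045  0.0447 0.0446 0.0446]
20.95 yaw 137.83 j6 -47.99 z [0.6309 0.01   0.237 ] Mz 0.0586±0.0204 e6 0.0549±0.0197 F [-5.5   0.07  2.08]
```

Emit:
play_rows --rows '[[255,[0.0007,-0.0007,0.0001],[0,0,5]],[255,[0,0,0],[0,0,5]],[255,[0,0,0],[0,0,0]],[255,[0,0,0],[0,0,0]],[255,[0,0,0],[0,0,0]],[255,[0,0,0],[0,0,0]]]'

```text
t: 21.55
eef_pos: [0.6303, 0.01, 0.2369]
orientation: [-180.0, -0.0, 127.8]
contact_force: [-3.4, 0.0, -0.2]
finger_gap: 0.0251
grasp_force: 61.5
```

```bash
python3 mz.py 5
```

```text
[0.0224 0.0264 0.03   0.0331 0.0354]
21.75 yaw 127.8 j6 -37.97 z [0.6304 0.01   0.2369] Mz 0.0674±0.0262 e6 0.0295±0.0047 F [-3.92 -0.4  -0.91]
```

Emit:
play_rows --rows '[[255,[0,0,0.0001],[0,0,5]],[255,[0,0,0],[0,0,5]],[255,[0,0,0],[0,0,0]],[255,[0,0,0],[0,0,0]],[255,[0,0,0],[0,0,0]],[255,[0,0,0],[0,0,0]]]'

```text
t: 22.35
eef_pos: [0.6302, 0.01, 0.2368]
orientation: [-180.0, -0.0, 117.8]
contact_force: [-5.3, 0.3, -0.7]
finger_gap: 0.0251
grasp_force: 61.4
```

```bash
python3 mz.py 5
```

```text
[0.026  0.0295 0.033  0.0359 0.0381]
22.55 yaw 117.8 j6 -27.97 z [0.6302 0.01   0.2368] Mz 0.0371±0.0406 e6 0.0325±0.0044 F [-5.18  0.17 -0.8 ]
```

Emit:
play_rows --rows '[[255,[0,0,0.0001],[0,0,5]],[255,[0,0,0],[0,0,5]],[255,[0,0,0],[0,0,0]],[255,[0,0,0],[0,0,0]],[255,[0,0,0],[0,0,0]],[255,[0,0,0],[0,0,0]]]'

```text
t: 23.15
eef_pos: [0.63, 0.0101, 0.2366]
orientation: [-180.0, -0.0, 107.8]
contact_force: [-5.6, 0.6, -0.9]
finger_gap: 0.0251
grasp_force: 61.4
```

```bash
python3 mz.py 5
```

```text
[0.0456 0.0455 0.0455 0.0455 0.0454]
23.35 yaw 107.79 j6 -17.96 z [0.6301 0.0101 0.2367] Mz 0.0282±0.0290 e6 0.0455±0.0000 F [-5.48  0.34 -1.34]
```

Emit:
play_rows --rows '[[255,[0.0003,-0.001,0.0001],[0,0,5]],[255,[0,0,0],[0,0,5]],[255,[0,0,0],[0,0,0]],[255,[0,0,0],[0,0,0]],[255,[0,0,0],[0,0,0]],[255,[0,0,0],[0,0,0]]]'

```text
t: 23.95
eef_pos: [0.6295, 0.0101, 0.2366]
orientation: [180.0, -0.0, 97.8]
contact_force: [-2.1, 1.0, -3.9]
finger_gap: 0.0255
grasp_force: 61.0
```

```bash
python3 mz.py 5
```

```text
[0.0249 0.0283 0.0316 0.0343 0.0364]
24.15 yaw 97.79 j6 -7.97 z [0.6295 0.0101 0.2366] Mz 0.0603±0.0317 e6 0.0311±0.0041 F [-2.36  1.08 -4.47]
```

Emit:
play_rows --rows '[[255,[0,0,0.0001],[0,0,5]],[255,[0,0,0],[0,0,5]],[255,[0,0,0],[0,0,0]],[255,[0,0,0],[0,0,0]],[255,[0,0,0],[0,0,0]],[255,[0,0,0],[0,0,0]]]'

```text
t: 24.75
eef_pos: [0.6293, 0.0101, 0.2365]
orientation: [-180.0, -0.0, 87.8]
contact_force: [-3.3, 2.4, -5.6]
finger_gap: 0.0251
grasp_force: 60.9
```

```bash
python3 mz.py 5
```

```text
[0.0337 0.0373 0.0407 0.0434 0.0456]
24.95 yaw 87.79 j6 2.03 z [0.6293 0.0101 0.2365] Mz 0.0633±0.0097 e6 0.0401±0.0043 F [-2.27  2.28 -4.97]
```

Emit:
play_rows --rows '[[255,[0,0,0.0001],[0,0,5]],[255,[0,0,0],[0,0,5]],[255,[0,0,0],[0,0,0]],[255,[0,0,0],[0,0,0]],[255,[0,0,0],[0,0,0]],[255,[0,0,0],[0,0,0]]]'

```text
t: 25.55
eef_pos: [0.6292, 0.0101, 0.2364]
orientation: [-180.0, -0.0, 77.8]
contact_force: [-3.2, 3.0, -6.3]
finger_gap: 0.0251
grasp_force: 60.8
```

```bash
python3 mz.py 5
```

```text
[0.0498 0.0533 0.0567 0.0597 0.062 ]
25.75 yaw 77.79 j6 12.03 z [0.6292 0.0101 0.2364] Mz 0.0539±0.0227 e6 0.0563±0.0044 F [-3.18  3.87 -5.9 ]
```

Emit:
play_rows --rows '[[255,[0,0,0.0003],[0,0,5]],[255,[0,0,0],[0,0,5]],[255,[0,0,0],[0,0,0]],[255,[0,0,0],[0,0,0]],[255,[0,0,0],[0,0,0]],[255,[0,0,0],[0,0,0]]]'

```text
t: 26.35
eef_pos: [0.6291, 0.0103, 0.2363]
orientation: [-180.0, -0.0, 67.8]
contact_force: [-2.3, 4.0, -5.5]
finger_gap: 0.0255
grasp_force: 60.9
```

```bash
python3 mz.py 10
```

```text
[0.0798 0.0797 0.0797 0.0797 0.0798 0.0797 0.0797 0.0797 0.0797 0.0797]
26.8 yaw 67.79 j6 22.03 z [0.6291 0.0103 0.2363] Mz 0.0690±0.0232 e6 0.0797±0.0000 F [-3.68  4.55 -4.94]
```

Settled torque has risen from 0.045 to 0.080 N m, about 3.5 N of load, and the angle since touch agrees. I unwind the torsion and lift out.

Emit:
play_rows --rows '[[255,[0,0,0],[0,0,-4]],[255,[0.0004,-0.0014,0],[0,0,-4]],[255,[0,0,0],[0,0,0]],[255,[0,0,0],[0,0,0]]]'

```text
t: 27.2
eef_pos: [0.629, 0.0104, 0.2369]
orientation: [179.9, 0.0, 75.7]
contact_force: [-1.2, 1.5, -2.6]
finger_gap: 0.0253
grasp_force: 61.2
```

```bash
python3 mz.py 5
python3 - <<'E'
from h import *
T=np.load("T6.npy")
for x,y in [(422,77),(347,100),(498,55)]: print(watz(T,196+x/6.6,147+y/6.6,.078))
E
```

```text
[-0.0757 -0.0039  0.0167  0.0197  0.0172]
27.4 yaw 75.73 j6 14.17 z [0.6289 0.0105 0.2368] Mz 0.0098±0.0346 e6 -0.0052±0.0362 F [-0.64  0.95 -1.99]
[0.43669653 0.32186224 0.078     ]
[0.4447718  0.30988908 0.078     ]
[0.42880334 0.33398056 0.078     ]
```

Emit:
play_rows --rows '[[255,[0,0,-0.003],[0,0,0]],[255,[0,0,-0.005],[0,0,0]],[255,[0,0,-0.005],[0,0,0]],[255,[0,0,-0.008],[0,0,0]],[255,[0,0,-0.015],[0,0,0]],[255,[0,0,-0.03],[0,0,0]],[255,[0,0,0],[0,0,0]],[255,[0,0,0],[0,0,0]]]'

```text
t: 28.2
eef_pos: [0.6286, 0.0108, 0.3036]
orientation: [179.9, -0.0, 75.8]
contact_force: [-0.5, 0.7, -2.1]
finger_gap: 0.0253
grasp_force: 61.4
```

Run:
```python
from h import *
s=state(); print({k:np.round(s[k],4).tolist() for k in("t","eef_pos","orientation","contact_force","moment","finger_gap")})
print(plan([.437,.2985,.30],None,s))
```

```text
{'t': 28.2, 'eef_pos': [0.6286, 0.0108, 0.3036], 'orientation': [179.8608, -0.0321, 75.7743], 'contact_force': [-0.4753, 0.7127, -2.1056], 'moment': [-0.0053, 0.0449, 0.0185], 'finger_gap': 0.0253}
(array([ 0.2318, -0.2564,  0.0031]), np.float64(0.3456936879778073), None)
```

Emit:
play_rows --rows '[[255,[0.029,-0.032,0.0004],[0,0,0]],[255,[0.029,-0.032,0.0004],[0,0,0]],[255,[0.029,-0.032,0.0004],[0,0,0]],[255,[0.029,-0.032,0.0004],[0,0,0]],[255,[0.029,-0.032,0.0004],[0,0,0]],[255,[0.029,-0.032,0.0004],[0,0,0]],[255,[0.029,-0.032,0.0004],[0,0,0]],[255,[0.029,-0.032,0.0004],[0,0,0]]]'

```text
t: 29.0
eef_pos: [0.4352, 0.2994, 0.298]
orientation: [-179.9, 0.1, 75.8]
contact_force: [-0.4, 0.5, -2.6]
finger_gap: 0.0253
grasp_force: 61.3
```

Emit:
play_rows --rows '[[255,[0,0,0],[0,0,0]],[255,[0,0,0],[0,0,0]],[255,[0,0,0],[0,0,0]],[255,[0,0,0],[0,0,0]]]'

```text
t: 29.4
eef_pos: [0.4375, 0.2976, 0.2987]
orientation: [-180.0, 0.0, 75.7]
contact_force: [0.3, 0.2, -2.0]
finger_gap: 0.0257
grasp_force: 61.2
```

Run:
```python
from h import *
s=state(); print({k:np.round(s[k],4).tolist() for k in("t","eef_pos","orientation","joint_pos","contact_force")}); T=wT(s)
im=get_image("wrist"); lm("wrist","driver_tip stand_hole0 stand",3); np.save("T8.npy",T); cv2.imwrite("pics/w8.png",im)
u,v=proj("wrist",[.437,.3215,.078],T).astype(int)
r=im[v-35:v+35,u-40:u+40]; g=cv2.cvtColor(r,cv2.COLOR_BGR2HSV)[...,2]; print(u,v)
# dark hole pixels on orange
m=(g<120).astype(np.uint8); n,l,st,ce=cv2.connectedComponentsWithStats(m)
for i in range(1,n):
    if st[i,4]>30: print(st[i],ce[i]+[u-40,v-35],watz(T,*(ce[i]+[u-40,v-35]),.078))
r=im[max(v-60,0):v+60,u-80:u+80]; print(u-80,max(v-60,0)); cv2.imwrite("pics/w8c.png",cv2.resize(r,None,fx=5,fy=5,interpolation=cv2.INTER_CUBIC))
```

```text
{'t': 29.4, 'eef_pos': [0.4375, 0.2976, 0.2987], 'orientation': [-179.987, 0.0348, 75.6897], 'joint_pos': [32.9457, 11.7914, 101.6377, -0.0153, 66.6053, 47.262], 'contact_force': [0.2524, 0.1712, -1.9689]}
wrist driver_tip 0.58 [0.4322 0.2965 0.2019] [251. 196.]
wrist stand_hole0 0.95 [0.4351 0.3211 0.0772] [250. 143.]
wrist stand_hole0 0.79 [0.265  0.4219 0.0787] [81. 94.]
wrist stand_hole0 0.73 [0.4206 0.2362 0.0788] [256. 211.]
wrist stand 0.67 [0.2621 0.3843 0.0028] [120. 122.]
wrist stand 0.66 [ 0.4289  0.2812 -0.0047] [254. 161.]
251 142
[   0    0   80   70 1918] [251.41084463 135.0286757 ] [0.43946033 0.32940697 0.078     ]
[ 31  27  18  17 164] [250.22560976 145.18292683] [0.43506136 0.31814438 0.078     ]
171 82
```

View pics/w8c.png

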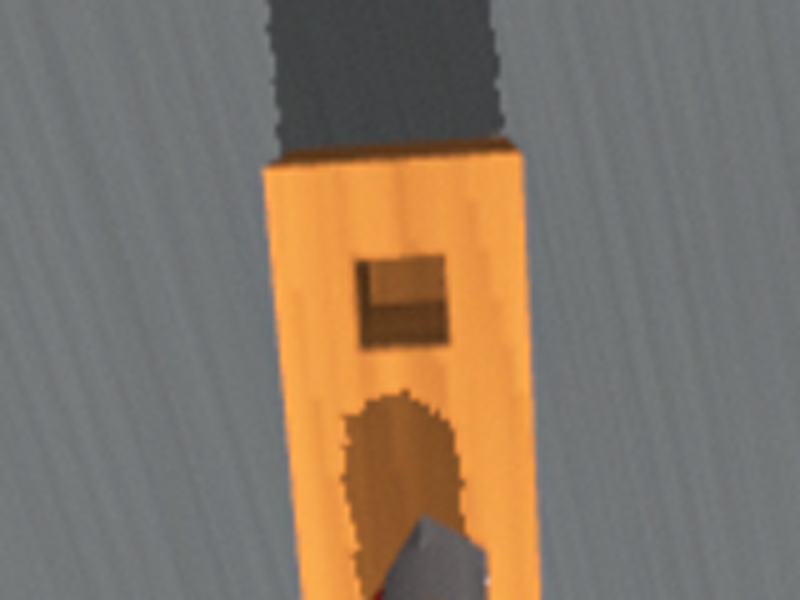

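The empty hole is at (403,302) in the crop, i.e. about (0.4363, 0.3212). I move over it and lower the driver.

Emit:
play_rows --rows '[[255,[0.0221,-0.0076,0],[0,0,0]],[255,[0,0,0.03],[0,0,0]],[255,[0,0,0.04],[0,0,0]],[255,[0,0,0.035],[0,0,0]],[255,[0,0,0.005],[0,0,0]],[255,[0,0,0],[0,0,0]],[255,[0,0,0],[0,0,0]],[255,[0,0,0],[0,0,0]]]'

```text
t: 30.4
eef_pos: [0.4363, 0.3226, 0.1911]
orientation: [179.9, -0.2, 75.8]
contact_force: [0.3, 0.3, -1.5]
finger_gap: 0.0254
grasp_force: 61.2
```

Emit:
play_rows --rows '[[255,[0,0,0.01],[0,0,0]],[255,[0,0,0.01],[0,0,0]],[255,[0,0,0.01],[0,0,0]],[255,[0,0,0],[0,0,0]],[255,[0,0,0],[0,0,0]]]'

```text
t: 30.9
eef_pos: [0.4348, 0.3217, 0.1584]
orientation: [-180.0, 0.1, 75.8]
contact_force: [0.1, -0.5, -2.2]
finger_gap: 0.0251
grasp_force: 61.3
```

Run:
```python
from h import *
s=state(); print({k:np.round(s[k],4).tolist() for k in("t","eef_pos","orientation","contact_force","moment","finger_gap")})
print(plan([.4356,.3209,.107],None,s))
```

```text
{'t': 30.9, 'eef_pos': [0.4348, 0.3217, 0.1584], 'orientation': [-179.9506, 0.0574, 75.7782], 'contact_force': [0.1017, -0.5286, -2.173], 'moment': [0.04, -0.0088, 0.0426], 'finger_gap': 0.0251}
(array([-0.0005,  0.0011,  0.0514]), np.float64(0.05142728594354676), None)
```

Emit:
play_rows --rows '[[255,[-0.0005,0.001,0.01],[0,0,0]],[255,[0,0,0.012],[0,0,0]],[255,[0,0,0.012],[0,0,0]],[255,[0,0,0.01],[0,0,0]],[255,[0,0,0.006],[0,0,0]],[255,[0,0,0],[0,0,0]],[255,[0,0,0],[0,0,0]]]'

```text
t: 31.6
eef_pos: [0.4359, 0.3212, 0.1089]
orientation: [-180.0, 0.0, 75.8]
contact_force: [0.8, -0.8, -2.2]
finger_gap: 0.025
grasp_force: 61.3
```

Run:
```python
from h import *
s=state(); print({k:np.round(s[k],4).tolist() for k in("t","eef_pos","orientation","contact_force","moment","finger_gap")})
```

```text
{'t': 31.6, 'eef_pos': [0.4359, 0.3212, 0.1089], 'orientation': [-179.9932, 0.007, 75.7812], 'contact_force': [0.8328, -0.7985, -2.231], 'moment': [-0.0002, 0.028, 0.0433], 'finger_gap': 0.025}
```

Emit:
play_rows --rows '[[255,[0,0,0.0025],[0,0,0]],[255,[0,0,0],[0,0,0]],[220,[0,0,0],[0,0,0]],[150,[0,0,0],[0,0,0]],[0,[0,0,0],[0,0,0]],[0,[0,0,0],[0,0,0]],[0,[0,0,0],[0,0,0]],[0,[0,0,0],[0,0,0]]]'

```text
t: 32.4
eef_pos: [0.436, 0.3212, 0.1066]
orientation: [180.0, -0.0, 75.8]
contact_force: [-0.1, -0.7, -0.2]
finger_gap: 0.0856
grasp_force: 0.0
```

Emit:
play_rows --rows '[[0,[0,0,-0.02],[0,0,0]],[0,[0,0,-0.04],[0,0,0]],[0,[0,0,-0.045],[0,0,0]],[0,[0,0,-0.045],[0,0,0]],[0,[0,0,0],[0,0,0]],[0,[0,0,0],[0,0,0]]]'

```text
t: 33.0
eef_pos: [0.4363, 0.3214, 0.2577]
orientation: [179.9, -0.1, 75.8]
contact_force: [-1.5, -0.1, -0.4]
finger_gap: 0.0855
grasp_force: 0.0
```

Run:
```python
from h import *
s=state(); print({k:np.round(s[k],4).tolist() for k in("t","eef_pos","orientation","joint_pos","contact_force","finger_gap")})
get_image("wrist"); lm("wrist","driver driver_grip stand_hole0",2)
get_image("top"); lm("top","driver block block_grip",1)
# block tab estimate .550,.0265 -> view/pregrasp
print(plan([.5484,.0275,.25],168,s))
```

```text
{'t': 33.0, 'eef_pos': [0.4363, 0.3214, 0.2577], 'orientation': [179.8961, -0.1208, 75.7762], 'joint_pos': [35.1211, 15.4086, 102.6672, -0.0002, 61.7648, 49.3451], 'contact_force': [-1.5098, -0.091, -0.3802], 'finger_gap': 0.0855}
wrist driver_grip 0.9 [0.4384 0.3181 0.1209] [261. 182.]
wrist stand_hole0 0.92 [0.4193 0.2385 0.0785] [261. 240.]
wrist stand_hole0 0.88 [0.4342 0.3219 0.0774] [256. 168.]
top driver 0.61 [0.4331 0.3186 0.0138] [182. 215.]
top block 0.54 [0.6308 0.0109 0.0277] [266. 161.]
top block_grip 0.72 [0.5483 0.032  0.071 ] [260. 182.]
(array([-0.2574,  0.1808,  0.0075]), np.float64(0.31467798320881774), np.float64(-92.22))
```

Emit:
play_rows --rows '[[0,[-0.0322,0.0226,0.0009],[0,0,0]],[0,[-0.0322,0.0226,0.0009],[0,0,0]],[0,[-0.0322,0.0226,0.0009],[0,0,0]],[0,[-0.0322,0.0226,0.0009],[0,0,0]],[0,[-0.0322,0.0226,0.0009],[0,0,0]],[0,[-0.0322,0.0226,0.0009],[0,0,0]],[0,[-0.0322,0.0226,0.0009],[0,0,0]],[0,[-0.0322,0.0226,0.0009],[0,0,0]]]'

```text
t: 34.2
eef_pos: [0.5482, 0.0254, 0.249]
orientation: [-180.0, 0.0, 75.8]
contact_force: [0.8, 0.3, -0.7]
finger_gap: 0.0855
grasp_force: 0.0
```

Emit:
play_rows --rows '[[0,[0,0,0],[0,0,-8.4]],[0,[0,0,0],[0,0,-8.4]],[0,[0,0,0],[0,0,-8.4]],[0,[0,0,0],[0,0,-8.4]],[0,[0,0,0],[0,0,-8.4]],[0,[0,0,0],[0,0,-8.4]],[0,[0,0,0],[0,0,-8.4]],[0,[0,0,0],[0,0,-8.4]]]'

```text
t: 35.0
eef_pos: [0.5477, 0.027, 0.2489]
orientation: [-180.0, -0.0, 143.3]
contact_force: [0.4, -0.8, 0.3]
finger_gap: 0.0856
grasp_force: 0.0
```

Emit:
play_rows --rows '[[0,[0,0,0],[0,0,-8.4]],[0,[0,0,0],[0,0,-8.4]],[0,[0,0,0],[0,0,-8.4]],[0,[0,0,0],[0,0,0]],[0,[0,0,0],[0,0,0]],[0,[0,0,0],[0,0,0]]]'

```text
t: 35.6
eef_pos: [0.5478, 0.027, 0.2492]
orientation: [-180.0, -0.0, 168.0]
contact_force: [-0.4, 0.7, 0.3]
finger_gap: 0.0857
grasp_force: 0.0
```

Run:
```python
from h import *
s=state(); print({k:np.round(s[k],4).tolist() for k in("t","eef_pos","orientation","contact_force")}); T=wT(s)
im=get_image("wrist"); lm("wrist","block_grip block stop_head",1)
hsv=cv2.cvtColor(im,cv2.COLOR_BGR2HSV); m=cv2.inRange(hsv,(22,150,190),(35,255,255)); m[:,:200]=0; m[:,320:]=0
for c in cv2.findContours(m,0,1)[0]:
    if cv2.contourArea(c)<60: continue
    W=np.array([watz(T,u,v,.085)[:2] for u,v in cv2.boxPoints(cv2.minAreaRect(c))],np.float32); print("tab",cv2.boundingRect(c),cv2.minAreaRect(W))
print(plan([.5488,.0275,.057],167.7,s))
```

```text
{'t': 35.6, 'eef_pos': [0.5478, 0.027, 0.2492], 'orientation': [-179.9986, -0.0139, 168.0095], 'contact_force': [-0.3913, 0.68, 0.2564]}
wrist block_grip 0.73 [0.5488 0.0262 0.0706] [256. 170.]
wrist block 0.79 [0.6322 0.0088 0.0225] [256. 224.]
wrist stop_head 0.62 [0.6311 0.0155 0.1535] [263. 281.]
tab (253, 160, 12, 30) ((0.5503870844841003, 0.028558237478137016), (0.011578376404941082, 0.031047439202666283), 77.99319458007812)
(array([-0.0009,  0.0007,  0.1922]), np.float64(0.1921647895871852), np.float64(0.31))
```

Emit:
play_rows --rows '[[0,[-0.001,0.001,0.04],[0,0,0]],[0,[0,0,0.045],[0,0,0]],[0,[0,0,0.045],[0,0,0]],[0,[0,0,0.04],[0,0,0]],[0,[0,0,0.022],[0,0,0]],[0,[0,0,0],[0,0,0]],[0,[0,0,0],[0,0,0]],[0,[0,0,0],[0,0,0]]]' --force 40

```text
t: 36.6
eef_pos: [0.5504, 0.0279, 0.0589]
orientation: [180.0, 0.2, 168.2]
contact_force: [-0.2, 0.5, 0.4]
finger_gap: 0.0852
grasp_force: 0.0
```

Emit:
play_rows --rows '[[255,[0,0,0],[0,0,0]],[255,[0,0,0],[0,0,0]],[255,[0,0,0],[0,0,0]],[255,[0,0,0],[0,0,0]],[255,[0,0,0],[0,0,0]],[255,[0,0,0],[0,0,0]],[255,[0,0,0],[0,0,0]]]'

```text
t: 37.3
eef_pos: [0.5491, 0.028, 0.0576]
orientation: [180.0, 0.0, 168.2]
contact_force: [-1.0, 2.1, 5.6]
finger_gap: 0.0132
grasp_force: 39.9
```

Run:
```python
from h import *
s=state(); print({k:np.round(s[k],4).tolist() for k in("t","eef_pos","orientation","contact_force","moment","finger_gap","grasp_force")})
```

```text
{'t': 37.3, 'eef_pos': [0.5491, 0.028, 0.0576], 'orientation': [179.992, 0.0097, 168.1916], 'contact_force': [-1.049, 2.0622, 5.6016], 'moment': [0.2971, 0.2084, 0.1456], 'finger_gap': 0.0132, 'grasp_force': 39.9146}
```

Emit:
play_rows --rows '[[255,[0,0,0.0003],[0,0,0]],[255,[0.002,-0.0002,0],[0,0,0]],[255,[0.002,-0.0002,0],[0,0,0]],[255,[0.002,-0.0002,0],[0,0,0]],[255,[0.002,-0.0002,0],[0,0,0]],[255,[0.002,-0.0002,0],[0,0,0]]]'

```text
t: 37.9
eef_pos: [0.542, 0.0287, 0.0577]
orientation: [179.9, 0.3, 168.2]
contact_force: [7.9, -0.7, -1.1]
finger_gap: 0.0131
grasp_force: 39.0
```

Run:
```python
from h import *
s=state(); print({k:np.round(s[k],4).tolist() for k in("t","eef_pos","orientation","contact_force","moment","finger_gap","grasp_force")})
```

```text
{'t': 37.9, 'eef_pos': [0.542, 0.0287, 0.0577], 'orientation': [179.9357, 0.3332, 168.1787], 'contact_force': [7.9389, -0.7056, -1.1374], 'moment': [-0.0948, -0.9332, 0.0143], 'finger_gap': 0.0131, 'grasp_force': 38.982}
```

Emit:
play_rows --rows '[[255,[0.003,-0.0003,0.0003],[0,0,0]],[255,[0.003,-0.0003,0],[0,0,0]],[255,[0.003,-0.0003,0],[0,0,0]],[255,[0.003,-0.0003,0],[0,0,0]],[255,[0.003,-0.0003,0],[0,0,0]],[255,[0.003,-0.0003,0],[0,0,0]],[255,[0.003,-0.0003,0],[0,0,0]]]'

```text
t: 38.6
eef_pos: [0.5217, 0.031, 0.0576]
orientation: [179.9, 0.4, 168.2]
contact_force: [9.3, -1.0, 1.1]
finger_gap: 0.0134
grasp_force: 39.2
```

Run:
```python
from h import *
s=state(); print({k:np.round(s[k],4).tolist() for k in("t","eef_pos","orientation","contact_force","moment","finger_gap","grasp_force")})
```

```text
{'t': 38.6, 'eef_pos': [0.5217, 0.031, 0.0576], 'orientation': [179.9157, 0.4061, 168.1754], 'contact_force': [9.3063, -1.0024, 1.0585], 'moment': [-0.1702, -0.9717, 0.0613], 'finger_gap': 0.0134, 'grasp_force': 39.1726}
```

Emit:
play_rows --rows '[[255,[0.003,-0.0003,0],[0,0,0]],[255,[0.003,-0.0003,0],[0,0,0]],[255,[0.005,-0.0005,0],[0,0,0]],[255,[0.008,-0.0008,0],[0,0,0]],[255,[0.01,-0.001,0],[0,0,0]],[255,[0.01,-0.001,0],[0,0,0]],[255,[0.009,-0.0009,0],[0,0,0]],[255,[0,0,0],[0,0,0]]]'

```text
t: 39.4
eef_pos: [0.4715, 0.0363, 0.0576]
orientation: [179.9, 0.2, 168.2]
contact_force: [2.6, 0.3, 8.6]
finger_gap: 0.0132
grasp_force: 41.9
```

Emit:
play_rows --rows '[[255,[0,0,0],[0,0,0]],[255,[0,0,0],[0,0,0]],[255,[0,0,0],[0,0,0]]]'

```text
t: 39.7
eef_pos: [0.4715, 0.0363, 0.0576]
orientation: [180.0, 0.2, 168.2]
contact_force: [0.2, 1.7, 10.9]
finger_gap: 0.013
grasp_force: 42.2
```

Run:
```python
from h import *
s=state(); print({k:np.round(s[k],4).tolist() for k in("t","eef_pos","orientation","contact_force","moment","finger_gap","grasp_force")})
get_image("top"); lm("top","block",1)
```

```text
{'t': 39.7, 'eef_pos': [0.4715, 0.0363, 0.0576], 'orientation': [179.957, 0.1582, 168.1719], 'contact_force': [0.2283, 1.6531, 10.8745], 'moment': [0.0862, 0.0107, 0.028], 'finger_gap': 0.013, 'grasp_force': 42.1969}
top block 0.61 [0.558  0.0203 0.0281] [264. 181.]
```

The drag was about 9 N under the screw and about 3 N free, so it was dragging lightly. I release and retreat.

Emit:
play_rows --rows '[[200,[0,0,0],[0,0,0]],[0,[0,0,0],[0,0,0]],[0,[0,0,0],[0,0,0]],[0,[0,0,0],[0,0,0]],[0,[0,0,0],[0,0,0]],[0,[0,0,-0.02],[0,0,0]],[0,[0,0,-0.04],[0,0,0]],[0,[0,0,-0.04],[0,0,0]]]'

```text
t: 40.6
eef_pos: [0.4692, 0.0362, 0.1572]
orientation: [-180.0, -0.1, 168.2]
contact_force: [0.5, 0.2, 0.3]
finger_gap: 0.0852
grasp_force: 0.0
```

Emit:
play_rows --rows '[[0,[0.01,0,-0.04],[0,0,0]],[0,[0.01,0,-0.04],[0,0,0]],[0,[0,0,0],[0,0,0]],[0,[0,0,0],[0,0,0]],[0,[0,0,0],[0,0,0]]]'

```text
t: 41.1
eef_pos: [0.4499, 0.0403, 0.2357]
orientation: [-180.0, -0.1, 168.2]
contact_force: [0.5, 0.2, -0.0]
finger_gap: 0.0854
grasp_force: 0.0
```

Run:
```python
from h import *
s=state(); print({k:np.round(s[k],4).tolist() for k in("t","eef_pos","contact_force","finger_gap")})
get_image("wrist"); lm("wrist","block block_grip",1); get_image("scene"); lm("scene","block driver",1)
print(hand_in())
```

```text
{'t': 41.1, 'eef_pos': [0.4499, 0.0403, 0.2357], 'contact_force': [0.5375, 0.1537, -0.0001], 'finger_gap': 0.0854}
wrist block 0.76 [0.5542 0.02   0.0248] [258. 244.]
scene block 0.69 [0.5515 0.0218 0.0271] [258. 217.]
scene driver 0.82 [0.4362 0.322  0.01  ] [346. 181.]
the job is handed in; nothing more can be done
None
```

I've handed the job in at about 41 s of the 72 s allowed; no verdict came back. The screw bears on the block with an estimated 3.5 N (from torque and drag; not measured directly), the driver is back in its stand, and the block was drawn out still dragging and stands about 77 mm clear of the screw.

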